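# Open the push-button gift case without letting its lid snap up

### The arm

A 6-joint arm with a two-finger parallel gripper is mounted at the origin on the work surface. World frame = base frame: x ahead of the robot, y to its left, z up, the work surface at z = 0. Lengths are in m, angles in degrees, forces in N, time in s.
With the tool pointing down it reaches from about 0.25 to 0.725 m from the base axis. Payload 9.7 kg.
Tool frame: the origin (TCP) lies between the finger pads; the fingertips stand 11 mm ahead of it and the grasp point (between the pads) lies 8 mm behind it; z points along the fingers, y is the direction in which the jaws open and shut (so a half turn about z gives the same grasp; the last joint's range is limited). The gripper opens to 85 mm and grips with 20 to 120 N. Pads are 22 mm wide; open, the fingers measure 114 mm over their backs; the gripper's body (76 mm by 85 mm) begins 54 mm behind the grasp point. The pads swing forward as they close: fully open they stand 13 mm farther back than shut.
Start: joints at [-74.542, 4.979, 10.078, 95.1, 0, 90], TCP at [0.147, -0.53, 0.242] pointing down, gripper open.
Joint ranges: [-179.16, 179.16], [-48.56, 103.87], [-65.8, 70.77], [-126.05, 130.52], [-82.76, 87.17], [-180, 180]. Speed limits (degrees/s): [127.2, 127.2, 147.25, 180, 180, 180].

### API

Orientations are given as a 3x3 rotation matrix whose columns are the frame's x, y, z axes.
In Python, from rig import manip, viewer, job_done, models gives the robot as it stands.
- The arm moves only by the tool play_rows, never from a script. Its argument "targets" is a list of rows, each a list of 3 entries, a list of its own where there are three numbers: the shift along the world's x, y, z each as a share of 0.3 m, from -1 to 1, then the turn, a rotation vector about the world's x, y, z each as a share of 360 degrees, from -1 to 1, then the gripper command: -1 is fully open, 1 is shut, values between are in proportion. In form: [[[tx, ty, tz], [wx, wy, wz], fingers], ...]. A call has exactly 8 rows; each row is the pose to reach, as a shift and turn from the pose commanded when the call began, turning the shorter way round; what a row does not reach only later rows make up. A row lasts 1/12 s, in which the tool goes at most 41.7 mm and 7.16 degrees, less where a joint would pass 70% of its speed; a pose out of reach is approached as far as the arm can. A call with a number of a shift or a turn outside -1 to 1 is refused whole. A call with a gripper value outside its range is refused whole. The fingers move at their own pace and stop on an object; the grip force is fixed at half the most. Time passes only in rows, so rows that repeat a pose let the fingers close, or fill a call up. It gives the time, the measured TCP pose, the force and the opening at its end, in the units of the state.
- manip.get_state(): the state, without advancing time (a new reading comes with each control period).
- viewer.read_camera(name): name is "scene" or "top"; returns (picture, depth): 420x560x3 uint8, red, green, blue; 420x560 float32, m along the optical axis (not along the pixel's ray), 0 where there is no reading.
- viewer.camera_model(name): a dict with "vfov" (degrees; the focal length in pixels is half the picture's height over the tangent of half this angle, whatever the lens; pixels are square), "cx", "cy" (the principal point, pixels), "dist_coeffs" ([k1, k2, p1, p2, k3] as OpenCV has them; the pictures are not rectified), "R" (3x3) and "t" (3): a world point X has camera coordinates R X + t. Camera axes: x right, y down, z forward; pixel columns grow to the right and rows downward; lengths in m; the calibration is good to about 2 mm. A picture is of the moment at which its call begins. camera_model takes no time and is no camera call.
- job_done(): hands the job in, once; it reports no verdict.
Trained networks look in the newest picture that a camera, given by its name, has taken for a name from the list of things; names that differ only in an ending like _2 or _b are one class to them, and where a whole thing is asked for, a point or a joint stands for the part that bears it (a point fixed in the world has none). Each returns a list of dicts, best first, with "p" (0 to 1); they miss things now and then, are a little off and sometimes report something else, mostly with a low value. They report only what shows in the picture. A call takes as long as a camera call. They do not tell look-alikes from the thing itself.
- models.recognise(camera, name): "bbox" ([centre column, centre row, width, height] in pixels, round what is visible of it).
- models.silhouettes(camera, name): "mask" (420x560 bool, what is visible of it) and "bbox" ([centre column, centre row, width, height] in pixels, round what is visible of it).
The state is a dict: "clock": time; "qpos": joint angles; "dq": joint speeds; "joint_torque": joint torques, N m; "position": TCP position; "orientation": TCP orientation; "ft_force": force on the tool from outside, world axes, zero at the start; "wrist_torque": the same for the moment, N m; "grip_width": finger opening in m.
Only numpy, scipy, OpenCV 4.12 (cv2) and the standard library are available. Lean on these libraries where they do the work, as an engineer would, in place of code of your own. Each camera call takes 0.05 s, during which the arm holds its last target.

### The job

Open the aluminium gift case that has the round push button in its lid: press the button down to free the catch, then keep a finger on the lid and let it come up under control, following it round its hinge until it is well past half open, so that it never snaps up. Leave it standing fully open, and leave the lever-latch case next to it where it is.

Things in the scene. Friction and masses are not known exactly. Their poses are not given: they have to be found in the camera images.
- button_top (a point): Centre of the top of the round steel push button (23 mm wide) in the lid of the case to open, mid-width, 17 mm from its front edge, 9 mm proud, 80 mm above the sideboard. x: front to hinge, z: out of the lid; turns with it. Goes in 5 mm (1 to 3 N; catch free from 3.5 mm). Once free, the lid pushes up with 4 N here, which keeps the button in under a finger: the lid follows a finger that rises.
- case_hinge (a point): Middle of that lid's hinge axis, at the rear top edge of the case, 60 mm above the sideboard. The case is bare aluminium, fixed, 150 mm front to back, 180 wide, 70 high with its lid. x points level from the front of the case to the hinge, y along the hinge, z up. The shut lid reaches 150 mm from here towards -x, the button's centre 133 mm; its top is 20 mm higher than this point (15 pressed).
- case_lid (a joint): Angle of that lid in rad: 0 shut, grows as the front edge rises and swings back over the hinge, 1.4 (80 degrees) fully open at its stop, where the spring holds it. Let go near the bottom it snaps up at 4 to 5 rad/s, too fast; the spring weakens as it rises: let go from 0.8 rad on, it swings fully open by itself at under 3 rad/s, which is fine.
- lever_case: The other aluminium case, a loose bystander of the same size and finish but with a lever latch on its front and no button; origin in the centre of its underside, x from its front to its rear, z up.
Mind the look-alikes: they are no part of the job. Leave any pink look-alike of the part that bears button_top alone.

How it is judged (in metres and radians):
At the end, for the whole second after the job is handed in: The lid of the push-button case stands open by more than 1.2 rad (69 degrees), at rest, and the lever-latch case is within 20 mm of where it stood (value of joint case_lid above 1.2 rad and velocity of joint case_lid below 0.1 rad/s and distance of lever_case from where it was at the start of the episode below 0.02 m); the robot touches nothing.
It fails at once if the lid snaps up (faster than 3.5 rad/s) (velocity of joint case_lid above 3.5 rad/s).
It fails at once if the lever-latch case is shifted by more than 20 mm (distance of lever_case from where it was at the start of the episode above 0.02 m).
It also fails if it takes over 38 s, if anything falls off the work surface, if the arm or the gripper's body presses on something with over 40 N, if the wrist force passes 120 N, or if a joint passes its speed limit or range.

## Working session

There is one attempt and no reset: what is moved stays moved. The work goes in short steps, Python scripts to look and compute and a tool call to move; the robot and the scene stay as the last step left them, time stands still between calls to the robot, and variables do not carry over. Pictures are saved under pics/ and viewed, and the job is handed in when it is done.

Besides the shell and the picture viewer there is one more tool, called in YAML: its name, and indented under it one key for each argument. play_rows: Moves the arm, as the interface text tells. Its arguments: {"type":"object","properties":{"targets":{"type":"array","items":{"type":"array"}}},"required":["targets"]}

```bash
mkdir -p pics; ls; cat > h.py <<'E'
import numpy as np,cv2
from rig import manip,viewer,job_done,models
def cam(n):
    m=viewer.camera_model(n); f=210/np.tan(np.radians(m['vfov'])/2)
    K=np.array([[f,0,m['cx']],[0,f,m['cy']],[0,0,1]]); return K,np.array(m['dist_coeffs'],float),np.array(m['R']),np.array(m['t'])
def world(n,px,d):
    K,D,R,t=cam(n); px=np.array(px,float).reshape(-1,1,2)
    u=cv2.undistortPoints(px,K,D).reshape(-1,2); d=np.array(d,float).reshape(-1,1)
    return (np.c_[u,np.ones(len(u))]*d-t)@R
def onplane(n,px,z):
    K,D,R,t=cam(n); u=cv2.undistortPoints(np.array(px,float).reshape(-1,1,2),K,D).reshape(-1,2)
    r=np.c_[u,np.ones(len(u))]@R; c=-R.T@t
    return c+r*((z-c[2])/r[:,2])[:,None]
E
python3 - <<'E'
from h import *
for n in("scene","top"):
    p,d=viewer.read_camera(n); np.savez(f'pics/{n}0.npz',p=p,d=d)
    cv2.imwrite(f'pics/{n}0.png',p[:,:,::-1]); print(n,viewer.camera_model(n))
    for k in("button_top","lever_case","case_lid"):
        for r in models.recognise(n,k): print(n,k,r)
print(manip.get_state())
E
```

```text
pics
scene {'vfov': 57.10003061604232, 'cx': 283.00935205997007, 'cy': 213.06348898593288, 'dist_coeffs': array([-0.05999774,  0.        ,  0.        ,  0.        ,  0.        ]), 'R': array([[-0.90023373,  0.43539727, -0.00290519],
       [ 0.28605326,  0.5863912 , -0.7578383 ],
       [-0.32825715, -0.68306264, -0.65243595]]), 't': array([ 0.46322649, -0.12413235,  1.10435759])}
scene button_top {'bbox': [331.0, 245.0, 12.4, 11.8], 'p': 0.53}
scene button_top {'bbox': [270.8, 374.5, 14.3, 13.6], 'p': 0.53}
scene lever_case {'bbox': [238.8, 168.2, 81.0, 64.9], 'p': 0.93}
scene case_lid {'bbox': [305.4, 262.6, 104.8, 91.3], 'p': 0.91}
scene case_lid {'bbox': [233.8, 372.8, 117.2, 90.1], 'p': 0.89}
scene case_lid {'bbox': [313.5, 134.1, 75.7, 41.5], 'p': 0.7}
scene case_lid {'bbox': [451.6, 287.1, 128.4, 98.4], 'p': 0.63}
top {'vfov': 48.19455973759285, 'cx': 272.34047562094867, 'cy': 214.92563986498874, 'dist_coeffs': array([-0.15430768,  0.        ,  0.        ,  0.        ,  0.        ]), 'R': array([[ 0.00422762, -0.99998808, -0.00244158],
       [-0.9957065 , -0.00398372, -0.0924
[... 684 characters left out ...]
86527e+01,
        1.83619023e-04,  9.00007097e+01]), 'dq': array([ 0.00669622, -0.12888452, -0.01778756,  0.01717378,  0.09859137,
       -0.03349491]), 'joint_torque': array([-9.64497303e-04, -5.19499719e+01,  4.64383972e+01,  3.30936200e-03,
       -6.06815718e-06,  1.14437219e-05]), 'position': array([ 0.14657633, -0.53008997,  0.24218165]), 'orientation': array([[ 9.63835540e-01,  2.66497747e-01, -4.50569820e-05],
       [ 2.66497751e-01, -9.63835525e-01,  1.74973482e-04],
       [ 3.20251892e-06, -1.80653245e-04, -9.99999984e-01]]), 'ft_force': array([0.53056846, 0.48968066, 0.42664877]), 'wrist_torque': array([ 0.00635324,  0.07522653, -0.01636924]), 'grip_width': 0.08535314454537667}
```

View pics/scene0.png

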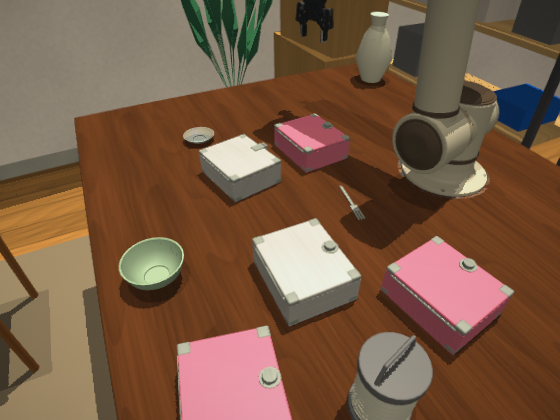

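View pics/top0.png

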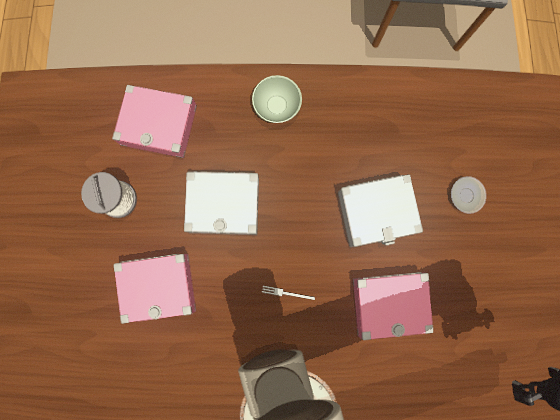

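```bash
python3 - <<'E'
import cv2
a=cv2.imread('pics/top0.png')[70:360,100:450]; cv2.imwrite('pics/topcrop.png',cv2.resize(a,None,fx=2,fy=2,interpolation=cv2.INTER_CUBIC))
a=cv2.imread('pics/scene0.png')[200:420,160:460]; cv2.imwrite('pics/scenecrop.png',cv2.resize(a,None,fx=2.6,fy=2.6,interpolation=cv2.INTER_CUBIC))
E
```

```text
(no output)
```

View pics/topcrop.png

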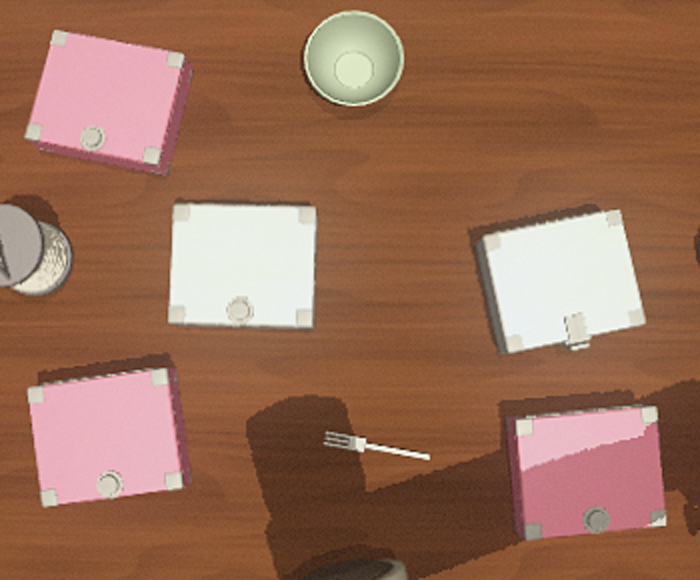

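View pics/scenecrop.png

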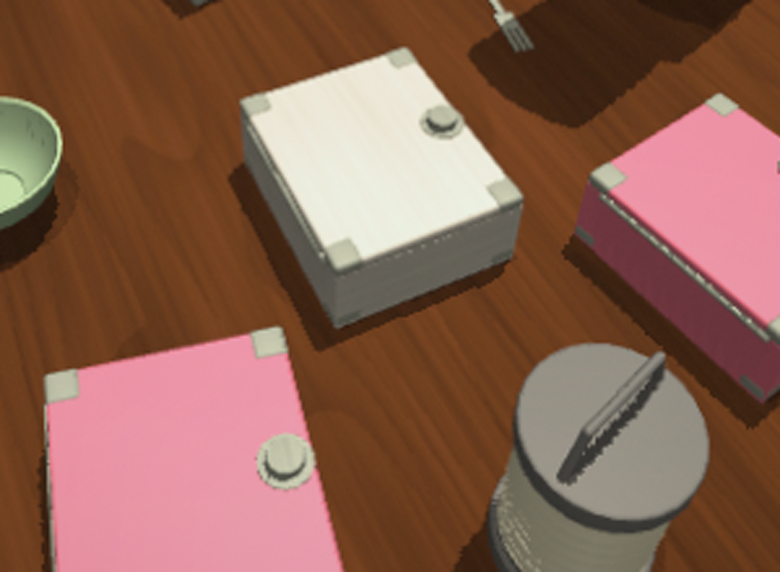

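The target is the bare-aluminium case, with its lid at top px (221,202) and its button at (220,225); in the scene picture the button is at (331,245). The look-alikes are three pink button cases at top px (153,120), (153,288) and (394,306). The bystander is the lever case at (381,210). The crops show the round button on the aluminium case's near edge and a lever latch on the other aluminium case.

```bash
python3 - <<'E'
from h import *
np.set_printoptions(precision=4,suppress=True)
z=np.load('pics/top0.npz');p,d=z['p'],z['d']; s=np.load('pics/scene0.npz');ps,ds=s['p'],s['d']
def rect(n,p,d,c):
    K,D,R,t=cam(n); v,u=np.mgrid[:420,:560]
    W=world(n,np.stack([u,v],-1).reshape(-1,2),d.ravel()).reshape(420,560,3)
    m=((W[...,2]>.062)&(W[...,2]<.078)&(d>0)).astype(np.uint8)
    k,l,st,ce=cv2.connectedComponentsWithStats(m)
    i=l[c[1],c[0]]; pts=W[l==i]; r=cv2.minAreaRect(pts[:,:2].astype(np.float32))
    print(n,i,len(pts),pts[:,2].mean(),r, 'box',cv2.boxPoints(r).tolist())
    return W
W=rect('top',p,d,(221,202)); S=rect('scene',ps,ds,(305,262)); rect('top',p,d,(381,205))
for n,Wx,c in(('top',W,(220,225)),('scene',S,(331,245))):
    a=Wx[c[1]-9:c[1]+10,c[0]-9:c[0]+10].reshape(-1,3); b=a[a[:,2]>.0765]; print(n,len(b),b.mean(0) if len(b) else 0, a[:,2].max())
    print(n,onplane(n,[c],.08))
# height around the case, for obstacles
E
```

```text
top 3 4198 0.07092846356018774 ((0.5566652417182922, 0.17532660067081451), (0.18140234053134918, 0.15263864398002625), 89.00580596923828) box [[0.47878363728523254, 0.08596330881118774], [0.6313993334770203, 0.08331486582756042], [0.6345468759536743, 0.2646898925304413], [0.4819311499595642, 0.2673383355140686]]
scene 30 5267 0.06963998948002678 ((0.5542846322059631, 0.1759214997291565), (0.18023911118507385, 0.15208996832370758), 88.61974334716797) box [[0.4760909378528595, 0.08765985071659088], [0.6281367540359497, 0.08399634063243866], [0.6324783563613892, 0.2641831636428833], [0.48043251037597656, 0.26784664392471313]]
top 4 4216 0.07036868468260936 ((0.5317556858062744, -0.23075434565544128), (0.16442450881004333, 0.18322886526584625), 11.913233757019043) box [[0.43240222334861755, -0.15808425843715668], [0.47022613883018494, -0.33736661076545715], [0.6311091184616089, -0.3034244179725647], [0.5932852029800415, -0.12414208054542542]]
top 68 [0.4949 0.1719 0.1141] 1.23217025416696
top [[0.4961 0.1747 0.08  ]]
scene 75 [0.5102 0.195  0.1003] 0.6277961085993149
scene [[0.4961 0.1812 0.08  ]]
```

```bash
python3 - <<'E'
import cv2
a=cv2.imread('pics/top0.png')[205:245,190:250]; cv2.imwrite('pics/b1.png',cv2.resize(a,None,fx=10,fy=10,interpolation=cv2.INTER_CUBIC))
a=cv2.imread('pics/scene0.png')[225:265,305:365]; cv2.imwrite('pics/b2.png',cv2.resize(a,None,fx=10,fy=10,interpolation=cv2.INTER_CUBIC))
E
```

```text
(no output)
```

View pics/b1.png

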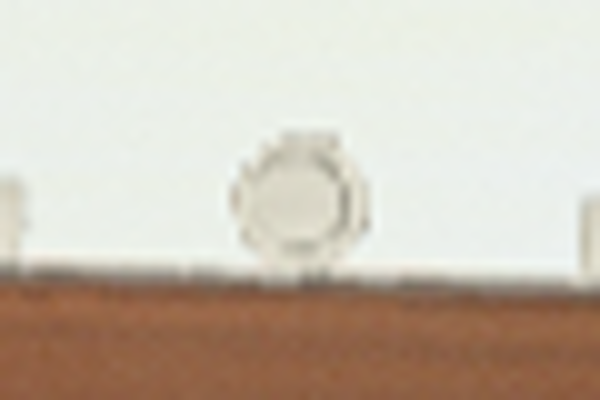

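View pics/b2.png

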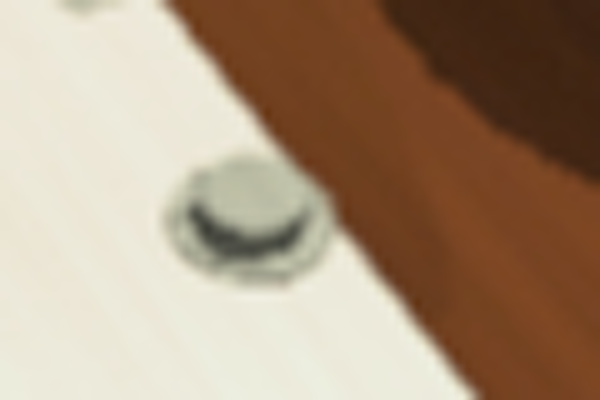

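play_rows:
  targets:
    - [[0.4,0.8,0.1],[0,0,-0.0153],1]
    - [[0.4,0.8,0.1],[0,0,-0.0153],1]
    - [[0.4,0.8,0.1],[0,0,-0.0153],1]
    - [[0.4,0.8,0.1],[0,0,-0.0153],1]
    - [[0.4,0.8,0.1],[0,0,-0.0153],1]
    - [[0.4,0.8,0.1],[0,0,-0.0153],1]
    - [[0.4,0.8,0.1],[0,0,-0.0153],1]
    - [[0.4,0.8,0.1],[0,0,-0.0153],1]

```text
clock: 1.07
position: [0.2678, -0.2874, 0.2736]
orientation: [[0.984, 0.176, 0.002], [0.176, -0.984, -0.001], [0.002, 0.001, -1.0]]
ft_force: [-0.3, -0.5, -0.3]
grip_width: 0.0003
```

```bash
python3 -c "
from h import *
np.set_printoptions(precision=4,suppress=True)
s=manip.get_state()
for k in s: print(k,s[k])"
```

```text
clock 1.0667
qpos [-47.0424 -15.5146  -5.3535 100.0373   0.0396 122.7996]
dq [-3.8836  2.1827  0.623  -1.6073 -1.0777 -4.9891]
joint_torque [  1.8852 -29.4815  44.8543   0.3963   0.1483   0.8732]
position [ 0.2678 -0.2874  0.2736]
orientation [[ 0.9843  0.1764  0.002 ]
 [ 0.1764 -0.9843 -0.0011]
 [ 0.0018  0.0014 -1.    ]]
ft_force [-0.2565 -0.527  -0.2868]
wrist_torque [ 0.0293 -0.0292 -0.0045]
grip_width 0.00029687957760686295
```

play_rows:
  targets:
    - [[0.3,0.8,0.0],[0,0,0.156],1]
    - [[0.3,0.8,0.0],[0,0,0.156],1]
    - [[0.3,0.8,0.0],[0,0,0.156],1]
    - [[0.3,0.8,0.0],[0,0,0.156],1]
    - [[0.3,0.8,0.0],[0,0,0.156],1]
    - [[0.3,0.8,0.0],[0,0,0.156],1]
    - [[0.3,0.8,0.0],[0,0,0.156],1]
    - [[0.3,0.8,0.0],[0,0,0.156],1]

```text
clock: 1.73
position: [0.3574, -0.0479, 0.2721]
orientation: [[0.394, 0.919, -0.0], [0.919, -0.394, 0.0], [0.0, -0.0, -1.0]]
ft_force: [0.3, 0.1, 0.7]
grip_width: -0.0002
```

play_rows:
  targets:
    - [[0.46,0.76,0.0],[0,0,0.156],1]
    - [[0.46,0.76,0.0],[0,0,0.156],1]
    - [[0.46,0.76,0.0],[0,0,0.156],1]
    - [[0.46,0.76,0.0],[0,0,0.156],1]
    - [[0.46,0.76,0.0],[0,0,0.156],1]
    - [[0.46,0.76,0.0],[0,0,0.156],1]
    - [[0.46,0.76,0.0],[0,0,0.156],1]
    - [[0.46,0.76,0.0],[0,0,0.156],1]

```text
clock: 2.4
position: [0.4963, 0.1805, 0.2703]
orientation: [[-0.542, 0.841, -0.002], [0.841, 0.542, -0.0], [0.001, -0.002, -1.0]]
ft_force: [0.0, 0.2, 0.2]
grip_width: 0.0002
```

play_rows:
  targets:
    - [[0,0,0],[0,0,0.156],1]
    - [[0,0,0],[0,0,0.156],1]
    - [[0,0,0],[0,0,0.156],1]
    - [[0,0,0],[0,0,0.156],1]
    - [[0,0,0],[0,0,0.156],1]
    - [[0,0,0],[0,0,0.156],1]
    - [[0,0,0],[0,0,0.156],1]
    - [[0,0,0],[0,0,0.156],1]

```text
clock: 3.07
position: [0.4951, 0.1773, 0.2719]
orientation: [[-1.0, 0.021, -0.0], [0.021, 1.0, -0.0], [0.0, -0.0, -1.0]]
ft_force: [0.9, -0.5, -0.2]
grip_width: 0.0001
```

```bash
python3 -c "
from h import *
np.set_printoptions(precision=4,suppress=True)
s=manip.get_state()
for k in s: print(k,s[k])"
```

```text
clock 3.0667
qpos [19.7098  2.435  10.725  98.3079 -0.0111 20.9363]
dq [ -0.0379   0.0057  -0.0053  -0.0304   0.0613 -70.2675]
joint_torque [  0.0075 -48.6947  45.9959   0.0044  -0.0007   1.7406]
position [0.4951 0.1773 0.2719]
orientation [[-0.9998  0.0214 -0.0002]
 [ 0.0214  0.9998 -0.0003]
 [ 0.0002 -0.0003 -1.    ]]
ft_force [ 0.9187 -0.5281 -0.193 ]
wrist_torque [ 0.0184 -0.0114 -0.0201]
grip_width 0.00014948331514021284
```

play_rows:
  targets:
    - [[0.4,0,0],[0,0.125,0],1]
    - [[0.4,0,0],[0,0.125,0],1]
    - [[0.4,0,0],[0,0.125,0],1]
    - [[0.4,0,0],[0,0.125,0],1]
    - [[0.4,0,0],[0,0.125,0],1]
    - [[0.4,0,0],[0,0.125,0],1]
    - [[0.4,0,0],[0,0.125,0],1]
    - [[0.4,0,0],[0,0.125,0],1]

```text
clock: 3.73
position: [0.6326, 0.1876, 0.2092]
orientation: [[-0.908, 0.039, -0.417], [0.031, 0.999, 0.027], [0.418, 0.012, -0.908]]
ft_force: [0.9, 0.7, -4.5]
grip_width: 0.0001
```

```bash
python3 -c "
from h import *
np.set_printoptions(precision=4,suppress=True)
s=manip.get_state()
for k in ('qpos','dq','position','orientation'): print(k,s[k])
p,d=viewer.read_camera('scene');cv2.imwrite('pics/tilt.png',p[:,:,::-1])"
```

```text
qpos [ 13.5619  53.9335  70.5322 130.337    7.1443  14.1666]
dq [-3.0079 19.8303  6.9975  3.0853 13.8534 -3.2844]
position [0.6326 0.1876 0.2092]
orientation [[-0.9078  0.0394 -0.4175]
 [ 0.0308  0.9992  0.0272]
 [ 0.4182  0.0119 -0.9083]]
```

View pics/tilt.png

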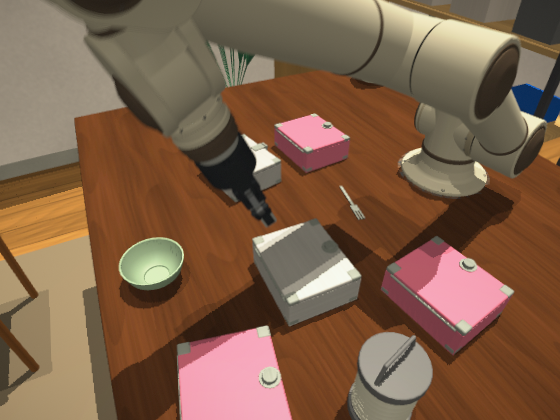

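```bash
python3 -c "
from h import *
from scipy.spatial.transform import Rotation as Ro
s=manip.get_state();R0=Ro.from_matrix(s['orientation'])
c=.0214;Rd=Ro.from_matrix([[-np.sqrt(1-c*c),c,0],[c,np.sqrt(1-c*c),0],[0,0,-1]])
print(s['position'],s['qpos'],(Rd*R0.inv()).as_rotvec()/2/np.pi, s['ft_force'])"
```

```text
[0.63249456 0.1876647  0.20734466] [ 13.53291566  54.03298839  70.42099627 130.30452404   7.22250838
  14.16515492] [-0.00405423 -0.06910915  0.00256338] [ 2.234833    0.38703692 -3.9982861 ]
```

play_rows:
  targets:
    - [[0,0,0.1],[0,0,0],1]
    - [[-0.45,-0.035,0.1],[-0.004,-0.069,0.0026],1]
    - [[-0.45,-0.035,0.1],[-0.004,-0.069,0.0026],1]
    - [[-0.45,-0.035,0.1],[-0.004,-0.069,0.0026],1]
    - [[-0.45,-0.035,0.1],[-0.004,-0.069,0.0026],1]
    - [[-0.45,-0.035,0.1],[-0.004,-0.069,0.0026],1]
    - [[-0.45,-0.035,0.1],[-0.004,-0.069,0.0026],1]
    - [[-0.45,-0.035,0.1],[-0.004,-0.069,0.0026],1]

```text
clock: 4.45
position: [0.5083, 0.1799, 0.2613]
orientation: [[-1.0, 0.018, 0.006], [0.018, 1.0, 0.006], [-0.006, 0.007, -1.0]]
ft_force: [-0.8, 0.8, 1.1]
grip_width: 0.0
```

```bash
cat > st.py <<'E'
from h import *
from scipy.spatial.transform import Rotation as Ro
np.set_printoptions(precision=4,suppress=True)
s=manip.get_state();R0=Ro.from_matrix(s['orientation'])
c=.0214;Rd=Ro.from_matrix([[-np.sqrt(1-c*c),c,0],[c,np.sqrt(1-c*c),0],[0,0,-1]])
print(s['clock'],s['position'],s['qpos'],'rot to down',(Rd*R0.inv()).as_rotvec()/2/np.pi, s['ft_force'],s['dq'])
E
python3 st.py
```

```text
4.45 [0.5083 0.1799 0.2613] [19.3769  3.4973 10.6322 96.688   0.2339 20.4063] rot to down [-0.001   0.001  -0.0005] [-0.7787  0.7994  1.0734] [ 15.3159 -89.8655 -99.3647 -50.8036 -15.7022  14.2372]
```

play_rows:
  targets:
    - [[0,0,0],[0,0,0],1]
    - [[0,0,0],[0,0,0],1]
    - [[0,0,0],[0,0,0],1]
    - [[0,0,0],[0,0,0],1]
    - [[0,0,0],[0,0,0],1]
    - [[0,0,0],[0,0,0],1]
    - [[0,0,0],[0,0,0],1]
    - [[0,0,0],[0,0,0],1]

```text
clock: 5.12
position: [0.51, 0.1803, 0.2538]
orientation: [[-1.0, 0.018, -0.011], [0.018, 1.0, 0.002], [0.011, 0.002, -1.0]]
ft_force: [-0.5, -0.1, 0.2]
grip_width: 0.0001
```

```bash
python3 st.py
```

```text
5.1167 [0.51   0.1803 0.2538] [19.3031  4.5579 10.9163 96.915   0.3391 20.3465] rot to down [-0.0004 -0.0018 -0.0005] [-0.4653 -0.0558  0.1605] [ 0.0614 -0.5075 -0.4012 -0.0338 -0.0087  0.0968]
```

play_rows:
  targets:
    - [[-0.043,-0.011,-0.25],[-0.0004,-0.0018,-0.0005],1]
    - [[-0.043,-0.011,-0.25],[-0.0004,-0.0018,-0.0005],1]
    - [[-0.043,-0.011,-0.35],[-0.0004,-0.0018,-0.0005],1]
    - [[-0.043,-0.011,-0.45],[-0.0004,-0.0018,-0.0005],1]
    - [[-0.043,-0.011,-0.48],[-0.0004,-0.0018,-0.0005],1]
    - [[-0.043,-0.011,-0.495],[-0.0004,-0.0018,-0.0005],1]
    - [[-0.043,-0.011,-0.495],[-0.0004,-0.0018,-0.0005],1]
    - [[-0.043,-0.011,-0.495],[-0.0004,-0.0018,-0.0005],1]

```text
clock: 5.78
position: [0.4973, 0.1773, 0.1076]
orientation: [[-1.0, 0.021, 0.003], [0.021, 1.0, 0.001], [-0.003, 0.001, -1.0]]
ft_force: [-0.1, -0.4, 0.1]
grip_width: 0.0
```

```bash
python3 st.py; python3 -c "
from h import *
a,d=viewer.read_camera('scene');b,d=viewer.read_camera('top')
a=cv2.resize(a[180:330,220:380],(640,600),interpolation=cv2.INTER_CUBIC);cv2.imwrite('pics/near_s.png',a[:,:,::-1])
b=cv2.resize(b[150:250,160:290],(780,600),interpolation=cv2.INTER_CUBIC);cv2.imwrite('pics/near_t.png',b[:,:,::-1])"
```

```text
5.7833 [0.4973 0.1773 0.1076] [19.6246  1.2754 -8.6742 79.866  -0.01   20.8389] rot to down [-0.0001  0.0005 -0.    ] [-0.0815 -0.3808  0.1371] [ 0.0511 -0.5412  0.5835 -0.0299 -0.0096  0.0468]
```

View pics/near_s.png

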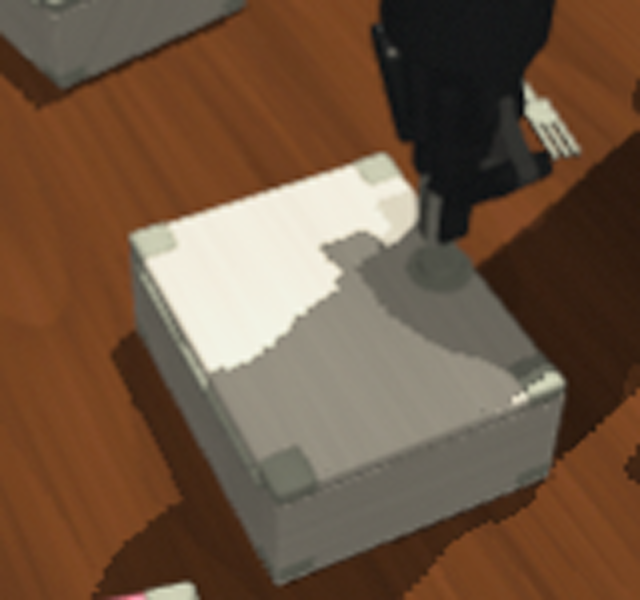

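play_rows:
  targets:
    - [[0,0,-0.01],[0,0,0],1]
    - [[0,0,-0.02],[0,0,0],1]
    - [[0,0,-0.03],[0,0,0],1]
    - [[0,0,-0.035],[0,0,0],1]
    - [[0,0,-0.04],[0,0,0],1]
    - [[0,0,-0.04],[0,0,0],1]
    - [[0,0,-0.04],[0,0,0],1]
    - [[0,0,-0.04],[0,0,0],1]

```text
clock: 6.55
position: [0.4965, 0.177, 0.0941]
orientation: [[-1.0, 0.021, 0.002], [0.021, 1.0, 0.0], [-0.002, 0.0, -1.0]]
ft_force: [0.3, -0.5, 0.1]
grip_width: -0.0001
```

```bash
python3 st.py
```

```text
6.55 [0.4965 0.177  0.0941] [19.6274  1.467  -9.9782 78.4633 -0.0097 20.8379] rot to down [-0.0001  0.0002 -0.    ] [ 0.2538 -0.5467  0.0615] [ 0.0496 -0.0983  0.0578 -0.0314 -0.0625  0.0188]
```

play_rows:
  targets:
    - [[0,0,-0.003],[0,0,0],1]
    - [[0,0,-0.006],[0,0,0],1]
    - [[0,0,-0.009],[0,0,0],1]
    - [[0,0,-0.012],[0,0,0],1]
    - [[0,0,-0.015],[0,0,0],1]
    - [[0,0,-0.015],[0,0,0],1]
    - [[0,0,-0.015],[0,0,0],1]
    - [[0,0,-0.015],[0,0,0],1]

```text
clock: 7.22
position: [0.4965, 0.177, 0.0896]
orientation: [[-1.0, 0.021, 0.002], [0.021, 1.0, 0.0], [-0.002, 0.0, -1.0]]
ft_force: [-0.3, 0.4, 1.6]
grip_width: 0.0001
```

play_rows:
  targets:
    - [[0,0,-0.003],[0,0,0],1]
    - [[0,0,-0.006],[0,0,0],1]
    - [[0,0,-0.009],[0,0,0],1]
    - [[0,0,-0.011],[0,0,0],1]
    - [[0,0,-0.013],[0,0,0],1]
    - [[0,0,-0.013],[0,0,0],1]
    - [[0,0,-0.013],[0,0,0],1]
    - [[0,0,-0.013],[0,0,0],1]

```text
clock: 7.88
position: [0.4963, 0.177, 0.0856]
orientation: [[-1.0, 0.021, 0.001], [0.021, 1.0, 0.0], [-0.001, 0.0, -1.0]]
ft_force: [-1.0, -0.2, 4.3]
grip_width: 0.0002
```

```bash
cat > path.py <<'E'
import numpy as np
def T(th):
    rc=.144-.011*min(th/.15,1)
    x=-rc*np.cos(th)+.015*np.sin(th)+.011; z=rc*np.sin(th)+.015*np.cos(th)+.011
    return np.array([x+.133,-.0214*(x+.133),z-.026])/.3
segs=[np.linspace(0,.12,9)]+[np.linspace(a,a+.24,9) for a in(.12,.36,.60,.84)]
for s in segs:
    print(s[0],'->',s[-1]); print([[round(float(v),4) for v in T(t)-T(s[0])] for t in s[1:]], T(s[-1])*.3+[.4965,.177,.0856])
E
python3 path.py
```

```text
0.0 -> 0.12
[[0.0045, -0.0001, 0.0071], [0.009, -0.0002, 0.0142], [0.0137, -0.0003, 0.021], [0.0185, -0.0004, 0.0278], [0.0234, -0.0005, 0.0345], [0.0283, -0.0006, 0.041], [0.0334, -0.0007, 0.0473], [0.0386, -0.0008, 0.0536]] [0.50806796 0.17675245 0.10167722]
0.12 -> 0.36
[[0.0106, -0.0002, 0.0121], [0.0142, -0.0003, 0.025], [0.0183, -0.0004, 0.0377], [0.0227, -0.0005, 0.0504], [0.0275, -0.0006, 0.0628], [0.0327, -0.0007, 0.0752], [0.0382, -0.0008, 0.0874], [0.0441, -0.0009, 0.0994]] [0.52130984 0.17646907 0.13149093]
0.36 -> 0.6
[[0.0063, -0.0001, 0.0118], [0.0129, -0.0003, 0.0235], [0.0199, -0.0004, 0.0349], [0.0272, -0.0006, 0.0461], [0.0348, -0.0007, 0.0571], [0.0428, -0.0009, 0.0678], [0.051, -0.0011, 0.0784], [0.0596, -0.0013, 0.0886]] [0.5392     0.17608622 0.15807748]
0.6 -> 0.84
[[0.0089, -0.0002, 0.01], [0.0181, -0.0004, 0.0197], [0.0276, -0.0006, 0.0292], [0.0373, -0.0008, 0.0383], [0.0474, -0.001, 0.0472], [0.0577, -0.0012, 0.0557], [0.0682, -0.0015, 0.064], [0.079, -0.0017, 0.0719]] [0.56289709 0.1755791  0.17964948]
0.84 -> 1.08
[[0.011, -0.0002, 0.0076], [0.0223, -0.0005, 0.0149], [0.0337, -0.0007, 0.0218], [0.0454, -0.001, 0.0284], [0.0572, -0.0012, 0.0346], [0.0693, -0.0015, 0.0404], [0.0815, -0.0017, 0.0459], [0.0938, -0.002, 0.0511]] [0.59104269 0.17497679 0.19497031]
```

play_rows:
  targets:
    - [[0.0045,0,0.007],[0,0,0],1]
    - [[0.009,0,0.014],[0,0,0],1]
    - [[0.0137,0,0.021],[0,0,0],1]
    - [[0.0185,0,0.028],[0,0,0],1]
    - [[0.0234,0,0.0345],[0,0,0],1]
    - [[0.0283,0,0.041],[0,0,0],1]
    - [[0.0334,-0.001,0.0473],[0,0,0],1]
    - [[0.0386,-0.001,0.0536],[0,0,0],1]

```text
clock: 8.55
position: [0.5082, 0.1767, 0.1019]
orientation: [[-1.0, 0.021, 0.002], [0.021, 1.0, 0.0], [-0.002, 0.0, -1.0]]
ft_force: [-1.2, 0.9, 4.1]
grip_width: 0.0
```

```bash
python3 st.py; python3 -c "
from h import *
a,d=viewer.read_camera('scene')
a=cv2.resize(a[180:330,220:380],(640,600),interpolation=cv2.INTER_CUBIC);cv2.imwrite('pics/r1.png',a[:,:,::-1])"
```

```text
8.55 [0.5082 0.1767 0.1019] [19.1743  2.8272 -7.7058 79.3712 -0.0079 20.3856] rot to down [-0.0001  0.0003 -0.    ] [-1.2381  0.9445  4.0852] [-0.6338  2.1248  4.5798  2.6023 -0.0717 -0.5572]
```

View pics/r1.png

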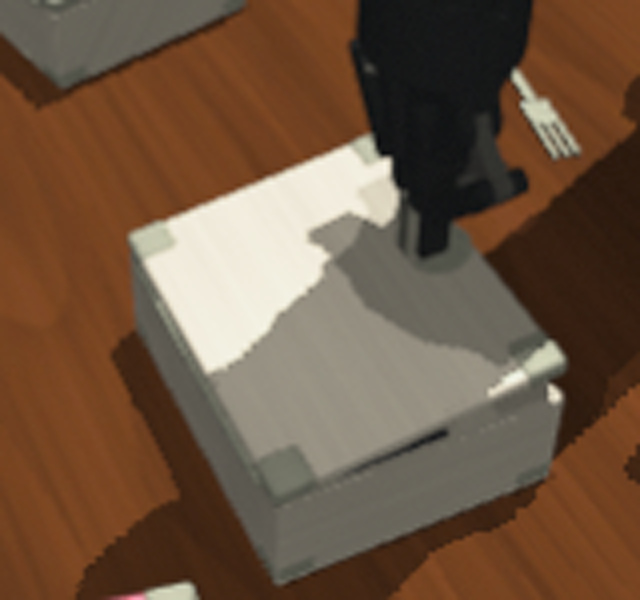

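The lid is coming up under the finger, with a gap at its right edge and 4.1 N on the tool, so I'm continuing along the arc.

play_rows:
  targets:
    - [[0.008,0,0.0121],[0,0,0],1]
    - [[0.0135,0,0.025],[0,0,0],1]
    - [[0.0183,0,0.0377],[0,0,0],1]
    - [[0.0227,0,0.0504],[0,0,0],1]
    - [[0.0275,-0.001,0.0628],[0,0,0],1]
    - [[0.0327,-0.001,0.0752],[0,0,0],1]
    - [[0.0382,-0.001,0.0874],[0,0,0],1]
    - [[0.0441,-0.001,0.0994],[0,0,0],1]

```text
clock: 9.27
position: [0.5216, 0.1764, 0.132]
orientation: [[-1.0, 0.021, 0.002], [0.021, 1.0, 0.0], [-0.002, 0.0, -1.0]]
ft_force: [0.0, -0.4, 1.6]
grip_width: 0.0002
```

play_rows:
  targets:
    - [[0.0063,0,0.0118],[0,0,0],1]
    - [[0.0129,0,0.0235],[0,0,0],1]
    - [[0.0199,0,0.0349],[0,0,0],1]
    - [[0.0272,-0.001,0.0461],[0,0,0],1]
    - [[0.0348,-0.001,0.0571],[0,0,0],1]
    - [[0.0428,-0.001,0.0678],[0,0,0],1]
    - [[0.051,-0.001,0.0784],[0,0,0],1]
    - [[0.0596,-0.001,0.0886],[0,0,0],1]

```text
clock: 9.93
position: [0.5394, 0.176, 0.1583]
orientation: [[-1.0, 0.021, 0.001], [0.021, 1.0, 0.0], [-0.001, 0.0, -1.0]]
ft_force: [2.4, 0.0, -0.1]
grip_width: -0.0002
```

```bash
python3 st.py; python3 -c "
from h import *
a,d=viewer.read_camera('scene')
a=cv2.resize(a[150:330,200:400],(667,600),interpolation=cv2.INTER_CUBIC);cv2.imwrite('pics/r2.png',a[:,:,::-1])"
```

```text
9.9333 [0.5394 0.176  0.1583] [18.0814  6.3869  2.3085 85.8445 -0.0157 19.2932] rot to down [-0.      0.0002 -0.    ] [ 2.431   0.0243 -0.1192] [-0.9947  4.1436  8.4541  4.4662 -0.034  -0.9445]
```

View pics/r2.png

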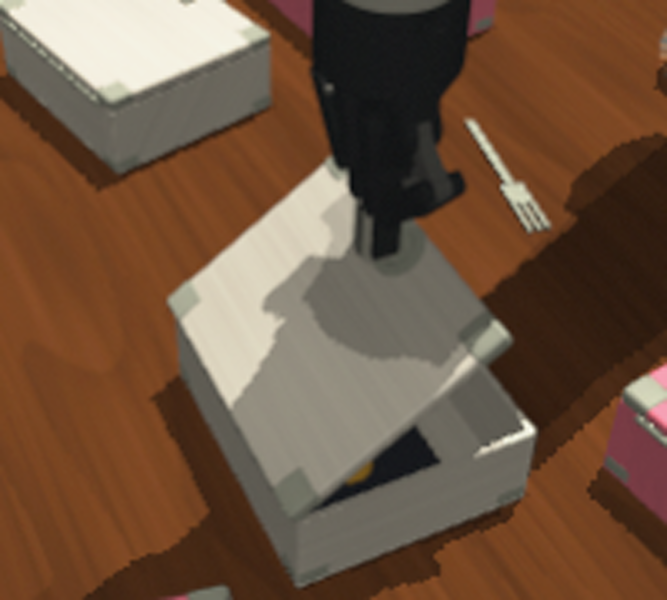

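play_rows:
  targets:
    - [[0.0089,0,0.01],[0,0,0],1]
    - [[0.0181,0,0.0197],[0,0,0],1]
    - [[0.0276,-0.001,0.0292],[0,0,0],1]
    - [[0.0373,-0.001,0.0383],[0,0,0],1]
    - [[0.0474,-0.001,0.0472],[0,0,0],1]
    - [[0.0577,-0.001,0.0557],[0,0,0],1]
    - [[0.0682,-0.001,0.064],[0,0,0],1]
    - [[0.079,-0.002,0.0719],[0,0,0],1]

```text
clock: 10.65
position: [0.5631, 0.1756, 0.1798]
orientation: [[-1.0, 0.021, 0.001], [0.021, 1.0, 0.0], [-0.001, 0.0, -1.0]]
ft_force: [1.1, 0.6, -0.9]
grip_width: -0.0002
```

play_rows:
  targets:
    - [[0.011,0,0.0076],[0,0,0],1]
    - [[0.0223,0,0.0149],[0,0,0],1]
    - [[0.0337,-0.001,0.0218],[0,0,0],1]
    - [[0.0454,-0.001,0.0284],[0,0,0],1]
    - [[0.0572,-0.001,0.0346],[0,0,0],1]
    - [[0.0693,-0.0015,0.0404],[0,0,0],1]
    - [[0.0815,-0.002,0.0459],[0,0,0],1]
    - [[0.0938,-0.002,0.0511],[0,0,0],1]

```text
clock: 11.32
position: [0.5913, 0.1749, 0.1951]
orientation: [[-1.0, 0.021, 0.001], [0.021, 1.0, 0.0], [-0.001, 0.0, -1.0]]
ft_force: [0.7, 0.0, 0.8]
grip_width: -0.0001
```

```bash
python3 st.py; python3 -c "
from h import *
a,d=viewer.read_camera('scene')
a=cv2.resize(a[110:330,180:420],(655,600),interpolation=cv2.INTER_CUBIC);cv2.imwrite('pics/r3.png',a[:,:,::-1])"
```

```text
11.3167 [0.5913 0.1749 0.1951] [16.4778 13.4777 14.4461 90.8902 -0.005  17.688 ] rot to down [-0.      0.0002 -0.    ] [0.6861 0.031  0.7729] [-1.1444  6.3827  9.4909  3.1477 -0.123  -1.1468]
```

View pics/r3.png

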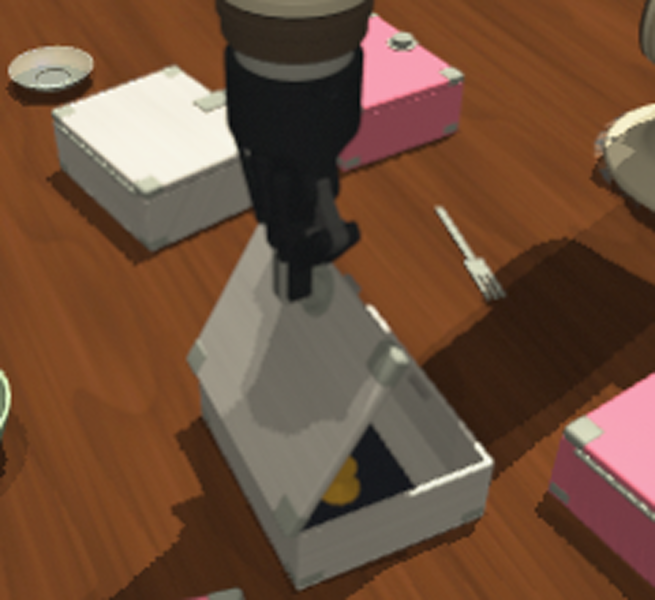

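play_rows:
  targets:
    - [[0.025,0,0.01],[0,0,0],1]
    - [[0.055,0,0.015],[0,0,0],1]
    - [[0.09,0,0.02],[0,0,0],1]
    - [[0.13,0,0.02],[0,0,0],1]
    - [[0.17,0,0.02],[0,0,0],1]
    - [[0.21,0,0.02],[0,0,0],1]
    - [[0.25,0,0.02],[0,0,0],1]
    - [[0.27,0,0.02],[0,0,0],1]

```text
clock: 12.03
position: [0.6728, 0.1748, 0.2004]
orientation: [[-1.0, 0.021, 0.001], [0.021, 1.0, 0.0], [-0.001, 0.0, -1.0]]
ft_force: [0.8, 0.1, 0.0]
grip_width: 0.0002
```

```bash
python3 st.py; python3 -c "
from h import *
a,d=viewer.read_camera('scene')
a=cv2.resize(a[110:330,180:420],(655,600),interpolation=cv2.INTER_CUBIC);cv2.imwrite('pics/r4.png',a[:,:,::-1])"
```

```text
12.0333 [0.6728 0.1748 0.2004] [14.5639 25.4978 30.3089 94.7653 -0.     15.7846] rot to down [-0.      0.0001 -0.    ] [0.8421 0.0648 0.0494] [-1.2368 10.2804 13.79    4.0766  0.0844 -1.2413]
```

View pics/r4.png

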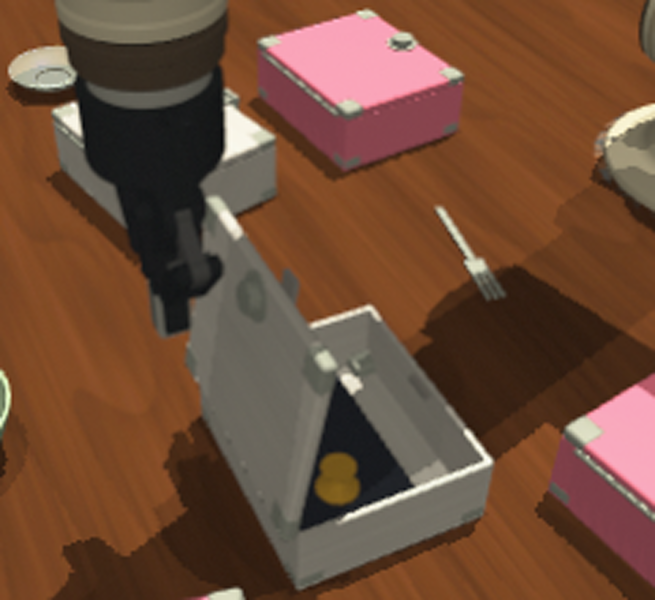

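play_rows:
  targets:
    - [[0.04,0,0.02],[0,0,0],1]
    - [[0.05,0,0.06],[0,0,0],1]
    - [[0.05,0,0.1],[0,0,0],1]
    - [[0.05,0,0.15],[0,0,0],1]
    - [[0.05,0,0.2],[0,0,0],1]
    - [[0.05,0,0.22],[0,0,0],1]
    - [[0.05,0,0.22],[0,0,0],1]
    - [[0.05,0,0.22],[0,0,0],1]

```text
clock: 12.75
position: [0.6869, 0.175, 0.2667]
orientation: [[-1.0, 0.021, 0.002], [0.021, 1.0, 0.0], [-0.002, 0.0, -1.0]]
ft_force: [0.1, -0.0, 0.1]
grip_width: -0.0002
```

play_rows:
  targets:
    - [[0,0,0],[0,0,0],1]
    - [[0,0,0],[0,0,0],1]
    - [[0,0,0],[0,0,0],1]
    - [[0,0,0],[0,0,0],1]
    - [[0,0,0],[0,0,0],1]
    - [[0,0,0],[0,0,0],1]
    - [[0,0,0],[0,0,0],1]
    - [[0,0,0],[0,0,0],1]

```text
clock: 13.42
position: [0.687, 0.1749, 0.267]
orientation: [[-1.0, 0.021, 0.001], [0.021, 1.0, 0.0], [-0.001, 0.0, -1.0]]
ft_force: [-0.5, -0.4, 0.1]
grip_width: -0.0001
```

```bash
python3 st.py; python3 - <<'E'
from h import *
np.set_printoptions(precision=4,suppress=True)
for n in('scene','top'):
    p,d=viewer.read_camera(n); cv2.imwrite(f'pics/end_{n}.png',p[:,:,::-1])
    v,u=np.mgrid[:420,:560]; W=world(n,np.stack([u,v],-1).reshape(-1,2),d.ravel()).reshape(420,560,3)
    if n=='scene':
        a=W[200:300,230:330].reshape(-1,3); a=a[(a[:,2]>.1)&(a[:,2]<.2)&(a[:,0]>.58)&(a[:,0]<.66)&(abs(a[:,1]-.175)<.085)]
        k=np.polyfit(a[:,2],a[:,0],1); print(len(a),'lid angle',np.pi/2+np.arctan(k[0]))
    else:
        m=((W[...,2]>.062)&(W[...,2]<.078)&(d>0)).astype(np.uint8);_,l=cv2.connectedComponents(m)
        print('lever',l[205,381],cv2.minAreaRect(W[l==l[205,381]][:,:2].astype(np.float32)))
E
```

```text
13.4167 [0.687  0.1749 0.267 ] [ 14.2831  30.7528  45.1814 104.3425  -0.0021  15.4943] rot to down [-0.0001  0.0002 -0.    ] [-0.4581 -0.4125  0.1344] [ 0.0151  0.0716  0.0275  0.0303 -0.01    0.0304]
2059 lid angle 1.3887042354908676
lever 4 ((0.5321509838104248, -0.23012220859527588), (0.16563884913921356, 0.18236932158470154), 11.435515403747559)
```

View pics/end_scene.png

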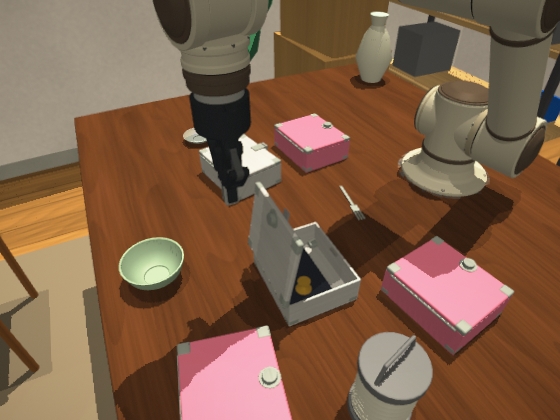

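View pics/end_top.png

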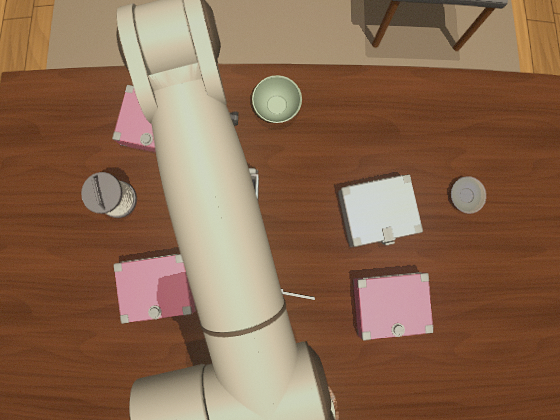

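The scene picture shows the lid standing open at (275,240), with the gripper at (232,170) clear of it. In the top picture the lever case is still at (381,210).

```bash
python3 -c "
from rig import job_done
print(job_done())"
```

```text
the job is handed in; nothing more can be done
None
```

The push-button case is open and the job is handed in. I pressed the button (4.3 N at the bottom) and followed the lid round its hinge with the closed fingertips at no more than about 0.4 rad/s. I let go at about 1.05 rad, and the spring took the lid to its stop.

**Last checks, at 13.4 s:**
- **Lid:** the depth image puts it at about 1.39 rad. I did not measure its speed; the last two pictures show it standing open.
- **Lever case:** its measured position is within 1 mm of where it started.
- **Contact:** the arm is at rest and clear of everything, with tool force readings down to sensor noise.

**One thing went wrong on the way:** before touching the case I tried the arm tilted by 45 degrees in free space. It came within about 0.2 degrees of two joint limits and stopped short of the pose, so I did the opening with the tool vertical. No limit was passed.

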